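# Load the polishing drum and screw its captive cap back on

### The job

Get the loose pair of scissors lying on the bench (not those in the tray) into the polishing drum for their next run: unscrew the drum's cap all the way, swing it aside on its arm to the end of its travel, and lay the scissors gently and flat on the drum's floor without dropping them. Then swing the cap back over the mouth and screw it down tight, and leave the block, bottle and hammer where they are.

Things in the scene. Friction and masses are not known exactly. Their poses are not given: they have to be found in the camera images.
- drum: the polishing drum, a squat round dark steel pot fixed to the bench: 166 mm outside diameter, 150 mm inside, rim 65 mm above the bench, floor 10 mm above the bench (55 mm deep). Origin: centre of its underside; z up. A thin post stands beside it, 101 mm from the drum's axis in the drum's -y direction; the cap's arm turns on that post
- drum_in (a point): centre of the drum's inner floor, 10 mm above the bench; axes as the drum's
- drum_post (a point): top of the 16 mm thick post (128 mm above the bench), on the vertical axis about which the arm swings the cap
- cap_disc (a point): centre of the cap's disc, on its underside (65 mm above the bench when screwed down). The cap covers the drum: a steel disc 166 mm across, 12 mm thick, with a plug 138 mm wide and 10 mm deep beneath. A flat arm just above the disc carries it from the post; an upright black grip bar stands on it
- cap_grip (a point): grip point in the middle of the cap's black grip bar, on the cap's own vertical axis. The bar is 64 mm long (this point's x), 16 mm wide (its y), 38 mm tall; this point is 14 mm below the bar's top and 24 mm above the arm under the bar. 111 mm above the bench when screwed down, 123 mm when unscrewed; level, z up
- cap (a joint): turn of the cap on its thread relative to its arm, rad: 0 = tight; grows anticlockwise seen from above to the stop at 1.4 = free. Cap and arm rise 12 mm evenly over this turn. It stays where left; about 0.1 N m turns it. Below about 1.2 its plug sits in the mouth and blocks the swing. If the bar is held while the arm swings, it must turn along with the arm
- davit (a joint): swing of the arm that carries the cap about the post, rad: 0 = cap exactly over the drum (stop); grows clockwise seen from above as the cap swings aside, to the stop at 2.0. The cap's axis is 101 mm from the post's axis. It stays where it is left; about 1 to 2 N at the cap moves it
- scissors: the small steel scissors to be polished, lying flat loose on the bench: about 103 mm long (47 mm of blades towards its +x, two finger rings reaching 56 mm towards -x), 55 mm wide over the rings, 80 to 170 g. The only pair outside the tray, left of the drum. Best gripped across the waist block at the pivot: 24 mm long (x), 20 mm wide (y), 12 mm tall. Origin: centre of the waist's underside; z up
- rivet_block: bystander: loose dark steel riveting block, 70 x 45 x 30 mm, with six dimples on top. Origin: centre of its underside
- oil_bottle: bystander: loose pale bottle with a white cap, 60 mm diameter, 150 mm tall. Origin: centre of its underside
- hammer: bystander: loose hammer with a wooden handle, 240 mm long along its x. Origin: its middle, on the underside
There are look-alikes about, which are no part of the job. What is meant by the drum is not purple, and is the smaller of those in its own colour. Leave any pink or turquoise look-alike of the scissors alone.

How it is judged:
By the outcome, as a careful person would: the job done as asked, in the order asked, and still so for the second after the job is handed in, with the robot touching nothing.
It also fails if it takes over 72 s, if anything falls off the work surface, if the arm or the gripper's body presses on something with over 40 N, if the wrist force passes 120 N, or if a joint passes its speed limit or range.

### The arm

A 7-joint arm with a two-finger parallel gripper is mounted at the origin on the work surface. World frame = base frame: x ahead of the robot, y to its left, z up, the work surface at z = 0. Lengths are in m, angles in rad, forces in N, time in s.
With the tool pointing down it reaches from about 0.4 to 0.875 m from the base axis. Payload 6.5 kg.
Tool frame: the origin (TCP) lies midway between the tips of the shut fingers; the grasp point (between the pads) lies manip.hold_point_z behind it (manip.hold_point_z is the distance from the TCP to the grasp point, in m); z points along the fingers, y is the line along which they close (so a half turn about z gives the same grasp; the last joint's range is limited). The gripper opens to 85 mm and grips with 20 to 120 N. Pads are 22 mm wide; open, the fingers measure 114 mm over their backs; the gripper's body (76 mm by 85 mm) begins 54 mm behind the grasp point. The pads swing forward as they close: fully open they stand 13 mm farther back than shut.
Start: joints at [1.213, 0.536, -0.004, 1.538, 0.003, 1.067, -0.071], TCP at [0.187, -0.623, 0.231] pointing down, gripper open.
Joint ranges: [-2.7, 2.7], [-0.37, 2.16], [-1.27, 1.26], [0.24, 2.4], [-1.31, 4.45], [0.19, 1.91], [-2.76, 2.76]. Speed limits (rad/s): [2.39, 2.39, 3.14, 3.14, 3.14, 3.14, 3.14].

### API

Orientations are given as a unit quaternion [w, x, y, z].
In Python, from plant import manip gives the robot as it stands.
- The arm moves only by the tool play_rows, never from a script. Its argument "rows" is one flat list of numbers, 5 for each row, row after row: the shift along the tool's x, y, z scaled (see below), then the turn about the tool's z scaled (see below), then the opening, from 0 (shut) to 1 (fully open). In form: [dx, dy, dz, twist, hand, dx, dy, dz, twist, hand, ...]. A call has 1 to 20 rows; each row shifts and turns the commanded pose from where the row before left it, along the tool's axes as they then stand; what a row does not reach is not made up. The controller multiplies each number of a shift by 4 cm and each number of a turn by pi rad. A row lasts 1/8 s, in which the tool goes at most 62.5 mm and 10.7 degrees, less where a joint would pass 70% of its speed; a pose out of reach is approached as far as the arm can. A call with a number of a shift or a turn outside -1 to 1 is refused whole. A call with a gripper value outside its range is refused whole. The fingers move at their own pace and stop on an object; "squeeze" is the grip in N (left out, the last holds). Time passes only in rows, so rows that do not move let the fingers close. It gives the time, the measured TCP pose, the force, the opening and the grip force at its end, in the units of the state.
- manip.get_obs(): the state, without advancing time (a new reading comes with each control period).
- manip.snapshot(name): name is "scene" or "side" or "wrist"; returns (picture, depth): 480x640x3 uint8, red, green, blue; 480x640 float32, m along the optical axis (not along the pixel's ray), 0 where there is no reading.
- manip.get_calibration(name): a dict with "fovy" (degrees; the focal length in pixels is half the picture's height over the tangent of half this angle, whatever the lens; pixels are square), "cx", "cy" (the principal point, pixels), "position" and "attitude" of the camera in the world. Camera axes: x right, y down, z forward; pixel columns grow to the right and rows downward; lengths in m; the calibration is good to about 2 mm. A picture is of the moment at which its call begins: read the wrist's pose just before it. get_calibration takes no time and is no camera call; for the wrist camera it gives the pose at the moment of the call.
- manip.close_job(): hands the job in; it is judged then, once.
Trained networks look in the newest picture that a camera, given by its name, has taken for a name from the list of things; names that differ only in an ending like _2 or _b are one class to them, and where a whole thing is asked for, a point or a joint stands for the part that bears it (a point fixed in the world has none). Each returns a list of dicts, best first, with "confidence" (0 to 1); they miss things now and then, are a little off and sometimes report something else, mostly with a low value. They report only what shows in the picture. A call takes as long as a camera call. They do not tell look-alikes from the thing itself.
- manip.regions_of(target, camera): "region" (480x640 bool, what is visible of it) and "position" ([column, row] in pixels, amid what is visible of it).
The state is a dict: "clock": time; "joint_pos": joint angles; "joint_vel": joint speeds; "tau": joint torques, N m; "tcp_pos": TCP position; "orientation": TCP orientation; "ft_force": force on the tool from outside, world axes, zero at the start; "wrist_torque": the same for the moment, N m; "finger_gap": finger opening in m; "grip_force": force on a finger pad.
Only numpy, scipy, OpenCV 4.12 (cv2) and the standard library are available. Lean on these libraries where they do the work, as an engineer would, in place of code of your own. Each camera call takes 0.05 s, during which the arm holds its last target. There are 200 camera calls.

## Working session

There is one attempt and no reset: what is moved stays moved. The work goes in short steps, Python scripts to look and compute and a tool call to move; the robot and the scene stay as the last step left them, time stands still between calls to the robot, and variables do not carry over. Pictures are saved under pics/ and viewed, at most 10 in all, crops included, and the job is handed in when it is done.

Besides the shell and the picture viewer there is one more tool, called after "Request:" in YAML: its name, and indented under it one key for each argument. play_rows: Moves the arm, as the interface text tells. Shifts and turns lie within -1 to 1; 1 stands for 4 cm of shift or pi rad of turn. Its arguments: {"type":"object","properties":{"rows":{"type":"array","items":{"type":"number"}},"squeeze":{"type":"number"}},"required":["rows"]}

```bash
ls; mkdir -p pics; cat > h.py <<'E'
import numpy as np, cv2
from scipy.spatial.transform import Rotation as R
from plant import manip
def q2R(q): return R.from_quat([q[1],q[2],q[3],q[0]]).as_matrix()
def cloud(cam):
    c=manip.get_calibration(cam); img,d=manip.snapshot(cam)
    f=240/np.tan(np.radians(c["fovy"])/2)
    v,u=np.mgrid[:480,:640]
    P=np.stack([(u-c["cx"])/f*d,(v-c["cy"])/f*d,d],-1)
    A=np.array(c["attitude"]); A=q2R(A) if A.size==4 else A
    W=P@A.T+np.array(c["position"]); W[d==0]=np.nan
    return img,d,W
def save(n,img): cv2.imwrite("pics/"+n,cv2.cvtColor(img,cv2.COLOR_RGB2BGR))
E
python3 - <<'E'
from h import *
o=manip.get_obs(); print(manip.hold_point_z,{k:np.round(v,3) for k,v in o.items()})
ims=[]
for c in("scene","side"):
    img,d,W=cloud(c); ims.append(img); print(c,manip.get_calibration(c))
    for t in("drum","cap_grip","scissors","rivet_block","oil_bottle","hammer","drum_post"):
        try:
            for r in manip.regions_of(t,c):
                m=r["region"]; w=W[m]; w=w[~np.isnan(w[:,0])]
                print(c,t,round(r["confidence"],2),np.round(r["position"]),m.sum(),np.median(w,0).round(3),w.max(0).round(3), np.median(img[m],0))
        except Exception as e: print(t,e)
    save(c+"0.png",img); np.savez("pics/"+c+"0.npz",W=W,img=img)
E
```

```text
pics
0.0187 {'clock': np.float64(0.0), 'joint_pos': array([ 1.213,  0.537, -0.004,  1.539,  0.003,  1.067, -0.071]), 'joint_vel': array([-0.001,  0.   ,  0.001, -0.001, -0.001,  0.001,  0.   ]), 'tau': array([ 0.0000e+00, -5.8340e+01,  1.0480e+00, -2.5911e+01,  1.2000e-02,
        1.0000e-02, -0.0000e+00]), 'tcp_pos': array([ 0.187, -0.622,  0.23 ]), 'orientation': array([-0.001,  0.989,  0.145, -0.   ]), 'ft_force': array([ 0.361, -0.009,  0.247]), 'wrist_torque': array([ 0.003, -0.029, -0.011]), 'grip_force': np.float64(0.0), 'finger_gap': np.float64(0.085)}
scene {'fovy': 56.60553647923496, 'cx': 319.76069203186063, 'cy': 240.95219610223037, 'position': array([0.93530851, 0.50338459, 0.89440157]), 'attitude': array([-0.13640537,  0.36763777,  0.86491866, -0.3132918 ])}
scene drum 0.86 [295. 168.] 3053 [ 0.279 -0.194  0.077] [ 0.344 -0.127  0.131] [130.  84. 159.]
scene drum 0.63 [475. 255.] 10353 [0.242 0.343 0.109] [0.329 0.457 0.184] [201. 203. 211.]
scene drum 0.6 [275. 248.] 4551 [ 0.535 -0.029  0.077] [0.603 0.042 0.131] [210. 211. 219.]
scene cap_grip 0.9 [486. 250.] 6032 [0
[... 2136 characters left out ...]
.779 0.356 0.018] [229. 141. 170.]
side scissors 0.51 [341. 197.] 133 [0.588 0.229 0.009] [0.62  0.268 0.021] [145. 140. 144.]
side rivet_block 0.69 [295. 204.] 306 [0.441 0.219 0.029] [0.467 0.271 0.038] [87. 88. 92.]
side oil_bottle 0.56 [328. 387.] 1080 [ 0.374 -0.403  0.094] [ 0.424 -0.304  0.156] [142. 138. 133.]
side hammer 0.72 [324. 153.] 631 [0.595 0.445 0.021] [0.689 0.5   0.035] [159. 117.  75.]
side drum_post 0.84 [344. 267.] 3520 [ 0.511 -0.081  0.076] [0.598 0.072 0.134] [193. 194. 203.]
side drum_post 0.65 [210. 188.] 5517 [0.206 0.274 0.107] [0.338 0.453 0.185] [136. 137. 143.]
side drum_post 0.61 [276. 329.] 2482 [ 0.286 -0.229  0.078] [ 0.345 -0.072  0.632] [154.  80. 205.]
```

View pics/scene0.png

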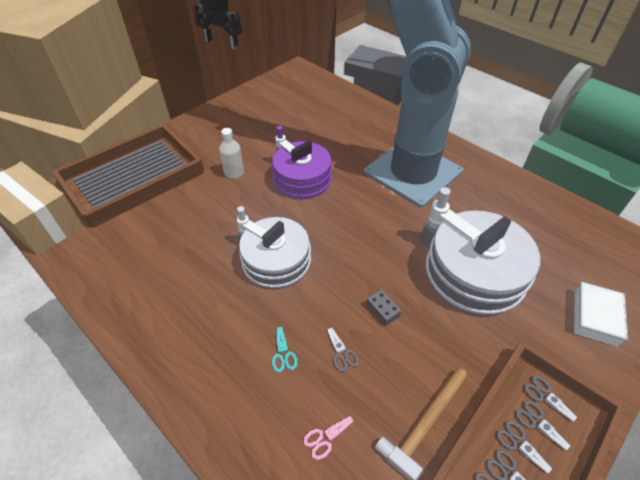

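```bash
python3 - <<'E'
from h import *
z=np.load("pics/scene0.npz"); W=z["W"]; img=z["img"]; out=[]
# fit disc circle (z~.077 top), bar top (z~.125), post top(.128)
x,y,h=W[...,0],W[...,1],W[...,2]
reg=(abs(x-.53)<.17)&(abs(y+.04)<.17)
for lo,hi in((.06,.07),(.07,.081),(.081,.098),(.1,.122),(.122,.14)):
    m=reg&(h>lo)&(h<hi); p=W[m]; 
    print(lo,m.sum(),p.min(0).round(3),p.max(0).round(3),p.mean(0).round(3))
    if m.sum()>5:
        n,l,s,c=cv2.connectedComponentsWithStats(m.astype(np.uint8))
        for i in range(1,n):
            if s[i,4]>15:
                q=W[l==i]; r=cv2.minAreaRect(q[:,:2].astype(np.float32)*1000); print('  ',c[i].round(),s[i,4],q.mean(0).round(4),[np.round(t,1) for t in r])
crop=img[190:330,180:340]; crop2=img[310:390,230:380]
a=cv2.resize(crop,(640,560),interpolation=cv2.INTER_CUBIC); save("crop1.png",a)
s=(abs(x-.59)<.08)&(abs(y-.24)<.08)&(h>.003)&(h<.03)
n,l,st,c=cv2.connectedComponentsWithStats(s.astype(np.uint8))
for i in range(1,n):
    if st[i,4]>20: print('sc',c[i],st[i,4],W[l==i].mean(0),np.percentile(W[l==i][:,2],[10,50,90,98]))
b=cv2.resize(img[300:400,260:400],(770,550),interpolation=cv2.INTER_CUBIC); save("crop2.png",b)
E
```

```text
0.06 185 [ 0.465 -0.152  0.06 ] [0.599 0.039 0.07 ] [ 0.555 -0.005  0.065]
   [241. 230.] 17 [ 0.538  -0.1414  0.0626] [array([ 538.5, -142.3]), array([ 9.6, 17.3]), np.float64(35.7)]
   [275. 268.] 157 [0.5612 0.008  0.0649] [array([559.3,  -2. ]), array([ 47.4, 148.6]), np.float64(44.3)]
0.07 2360 [ 0.434 -0.148  0.07 ] [0.6   0.039 0.081] [ 0.524 -0.034  0.078]
   [274. 246.] 2360 [ 0.5242 -0.0338  0.0776] [array([516.9, -44. ]), array([167. , 164.2]), np.float64(61.9)]
0.081 472 [ 0.441 -0.158  0.081] [0.587 0.035 0.098] [ 0.523 -0.077  0.089]
   [251. 226.] 256 [ 0.527  -0.1137  0.0892] [array([ 525. , -116.8]), array([27.2, 84.3]), np.float64(9.0)]
   [277. 242.] 167 [ 0.5184 -0.0313  0.0896] [array([516.9, -31.2]), array([26. , 64.3]), np.float64(88.5)]
0.1 190 [ 0.486 -0.151  0.1  ] [ 0.549 -0.032  0.122] [ 0.525 -0.06   0.111]
   [241. 215.] 41 [ 0.5317 -0.1399  0.1116] [array([ 531.5, -141.8]), array([10.2, 15.6]), np.float64(47.7)]
   [273. 236.] 148 [ 0.5228 -0.0376  0.1111] [array([517.5, -41.3]), array([63.8, 17.2]), np.float64(2.0)]
0.122 189 [ 0.485 -0.153  0.122] [ 0.548 -0.033  0.131] [ 0.52  -0.064  0.126]
   [240. 209.] 40 [ 0.5289 -0.1436  0.1277] [array([ 529.1, -144.2]), array([19.2, 14.4]), np.float64(52.0)]
   [272. 229.] 149 [ 0.5175 -0.043   0.1255] [array([516.6, -43.2]), array([63.3, 17.1]), np.float64(5.2)]
sc [341.05811623 351.34068136] 499 [0.58756633 0.23967459 0.00867664] [0.0048875  0.00829026 0.01294768 0.01554106]
sc [292.87804878 355.43902439] 41 [0.66579228 0.17196532 0.00743776] [0.00556622 0.00749825 0.00945866 0.01057875]
```

View pics/crop2.png

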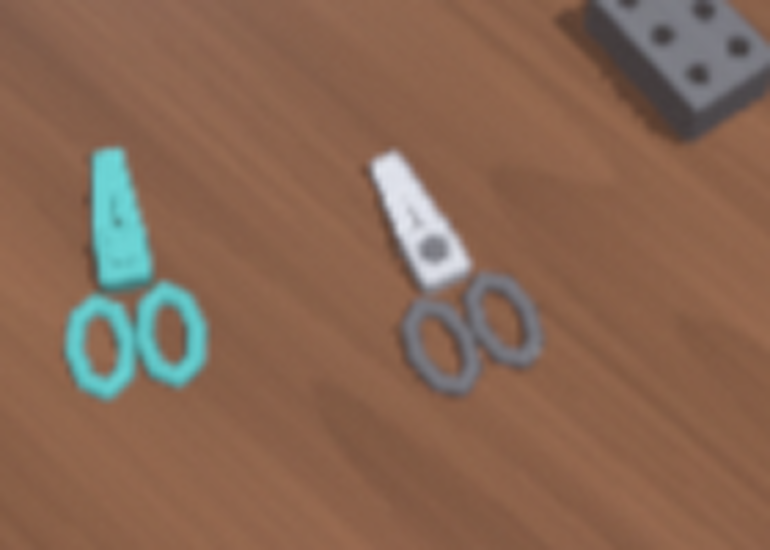

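View pics/crop1.png

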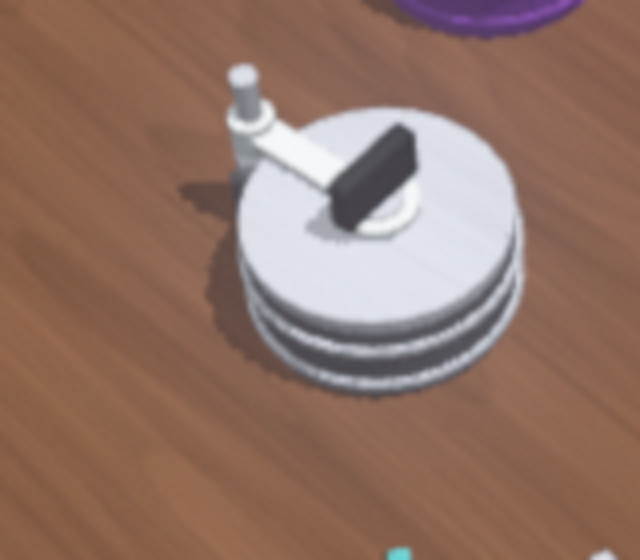

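```bash
python3 - <<'E'
from h import *
def fit(W,img,tag):
    x,y,h=W[...,0],W[...,1],W[...,2]
    reg=(abs(x-.53)<.12)&(abs(y+.06)<.12)
    m=reg&(h>.118)&(h<.14); n,l,s,c=cv2.connectedComponentsWithStats(m.astype(np.uint8))
    for i in range(1,n):
        if s[i,4]>15:
            q=W[l==i]; r=cv2.minAreaRect(q[:,:2].astype(np.float32)*1000); print(tag,c[i].round(),s[i,4],q.mean(0).round(4),[np.round(t,1) for t in r])
    m=reg&(h>.07)&(h<.081); q=W[m][:,:2].astype(np.float32)*1000; print('disc',cv2.minEnclosingCircle(q))
    s=(abs(x-.588)<.07)&(abs(y-.235)<.07)&(h>.003)&(h<.03)
    n,l,st,c=cv2.connectedComponentsWithStats(s.astype(np.uint8)); i=1+st[1:,4].argmax(); k=l==i
    q=W[k]; b=img[k].mean(1)
    ctr=q[:,:2].mean(0); ev,V=np.linalg.eigh(np.cov((q[:,:2]-ctr).T)); a=V[:,1]
    bright=b>170
    a=a*np.sign((q[bright,:2].mean(0)-q[~bright,:2].mean(0))@a); p=np.array([-a[1],a[0]])
    t=(q[:,:2]-ctr)@a; w=(q[:,:2]-ctr)@p
    print('sc n',k.sum(),'ang',np.degrees(np.arctan2(a[1],a[0])),'t',t.min(),t.max(),'w',w.min(),w.max(),'rect',cv2.minAreaRect(q[:,:2].astype(np.float32)*1000))
    o=ctr+a*(t.max()-.047)+p*(w.min()+w.max())/2; o2=ctr+a*(t.min()+.056); print('origin',o,o2)
    hi=q[q[:,2]>.0105]; print('waist top',len(hi),np.median(hi,0))
for c in("scene","side"):
    z=np.load(f"pics/{c}0.npz"); fit(z["W"],z["img"],c)
E
```

```text
scene [240. 210.] 48 [ 0.5296 -0.143   0.1265] [array([ 529.1, -144.2]), array([19.2, 14.4]), np.float64(52.0)]
scene [272. 230.] 176 [ 0.5184 -0.0423  0.1247] [array([516.7, -43.2]), array([63.7, 17. ]), np.float64(5.4)]
disc ((519.8775024414062, -55.21500778198242), 94.680419921875)
sc n 499 ang -110.87665004567246 t -0.04196192706020929 0.06749337907746697 w -0.03049800302860555 0.02750594543175673 rect ((576.3236083984375, 234.2974395751953), (108.58746337890625, 56.564476013183594), 55.810298919677734)
origin [0.57886555 0.22105973] [0.58256376 0.22655812]
waist top 126 [0.5803767  0.22351521 0.01259583]
side [345. 244.] 146 [ 0.5174 -0.0503  0.1239] [array([518.6, -48.2]), array([63.7, 21.4]), np.float64(7.9)]
side [362. 271.] 40 [ 0.5293 -0.1496  0.1263] [array([ 529.2, -148.2]), array([14.7, 18.6]), np.float64(16.1)]
disc ((524.0894165039062, -63.0072021484375), 101.65544891357422)
sc n 197 ang -110.04201934659456 t -0.052921318677392644 0.061507232498042214 w -0.03447106621516882 0.03959855697525888 rect ((592.8507690429688, 223.9147491455078), (117.42554473876953, 59.954795837402344), 82.08145904541016)
origin [0.58542264 0.2129313 ] [0.58693082 0.22454638]
waist top 56 [0.58052778 0.21557892 0.01251193]
```

Request:
play_rows:
  rows: [0.67, -0.64, 0, 0, 1, 0.67, -0.64, 0, 0, 1, 0.67, -0.64, 0, 0, 1, 0.67, -0.64, 0, 0, 1, 0.67, -0.64, 0, 0, 1, 0.67, -0.64, 0, 0, 1, 0.67, -0.64, 0, 0, 1, 0.67, -0.64, 0, 0, 1, 0.67, -0.64, 0, 0, 1, 0.67, -0.64, 0, 0, 1, 0.67, -0.64, 0, 0, 1, 0.67, -0.64, 0, 0, 1, 0.67, -0.64, 0, 0, 1, 0.67, -0.64, 0, 0, 1, 0.67, -0.64, 0, 0, 1, 0.67, -0.64, 0, 0, 1, 0.67, -0.64, 0, 0, 1, 0.67, -0.64, 0, 0, 1, 0, 0, 0, 0.055, 1, 0, 0, 0, 0, 1]
  squeeze: 60

```text
clock: 3.3
tcp_pos: [0.5165, -0.0422, 0.2313]
orientation: [0.0, 0.998, 0.06, -0.0]
ft_force: [-0.3, -0.3, 0.4]
finger_gap: 0.0852
grip_force: 0.0
```

```bash
cat >> h.py <<'E'
def pose():
    o=manip.get_obs(); Rm=q2R(o["orientation"]); psi=np.degrees(np.arctan2(Rm[1,0],Rm[0,0]))
    print('t',round(float(o["clock"]),2),'tcp',np.round(o["tcp_pos"],4),'psi',psi.round(2),'tilt',np.degrees(np.arccos(-Rm[2,2])).round(2),'F',np.round(o["ft_force"],1),'T',np.round(o["wrist_torque"],2),'gap',round(float(o["finger_gap"]),4),'grip',round(float(o["grip_force"]),1),'q',np.round(o["joint_pos"],2))
    return np.array(o["tcp_pos"]),psi,Rm
def go(x,y,z,psi=None):
    p,ps,Rm=pose(); d=Rm.T@(np.array([x,y,z])-p)/.04
    print('total tool shift units',d.round(3),'twist units',None if psi is None else np.round((ps-psi)/180,4))
E
python3 - <<'E'
from h import *
pose()
img,d,W=cloud("wrist"); pose(); save("w1.png",img); x,y,h=W[...,0],W[...,1],W[...,2]
m=(h>.118)&(h<.14)&(abs(x-.53)<.12)&(abs(y+.06)<.12); n,l,s,c=cv2.connectedComponentsWithStats(m.astype(np.uint8))
for i in range(1,n):
    if s[i,4]>50:
        q=W[l==i]; r=cv2.minAreaRect(q[:,:2].astype(np.float32)*1000); print(c[i].round(),s[i,4],q.mean(0).round(4),[np.round(t,1) for t in r])
E
```

```text
t 3.3 tcp [ 0.5165 -0.0422  0.2313] psi 6.93 tilt 0.02 F [-0.3 -0.3  0.4] T [-0.02 -0.05  0.02] gap 0.0852 grip 0.0 q [ 0.23  0.33 -0.28  1.87  0.11  0.96 -1.56]
t 3.35 tcp [ 0.5163 -0.0427  0.2313] psi 7.0 tilt 0.03 F [-0.8  0.2  0. ] T [ 0.03  0.03 -0.04] gap 0.0853 grip 0.0 q [ 0.23  0.33 -0.28  1.87  0.11  0.96 -1.55]
[324. 227.] 2072 [ 0.5203 -0.045   0.1247] [array([518.5, -45.4]), array([63.4, 15.9]), np.float64(6.6)]
[471. 232.] 571 [ 0.5305 -0.1442  0.1268] [array([ 529.8, -145.4]), array([15.9, 15.8]), np.float64(9.5)]
```

View pics/w1.png

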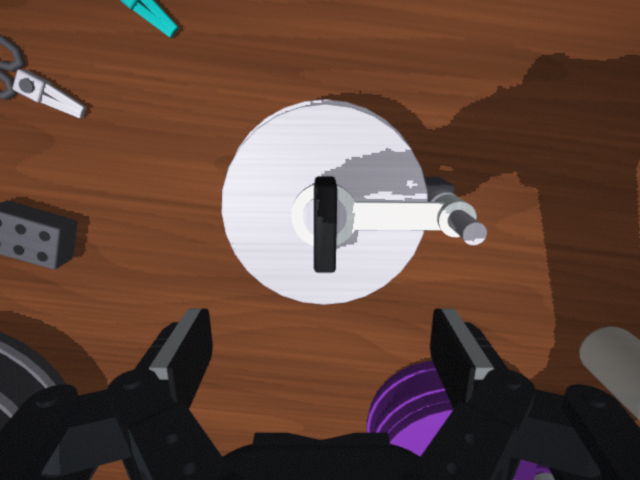

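Request:
play_rows:
  rows: [0.05, 0.07, 0.4, 0, 0.5, 0, 0, 0.7, 0, 0.5, 0, 0, 0.7, 0, 0.5, 0, 0, 0.7, 0, 0.5, 0, 0, 0.5, 0, 0.5, 0, 0, 0.3, 0, 0.5, 0, 0, 0.1, 0, 0.5, 0, 0, 0, 0, 0, 0, 0, 0, 0, 0, 0, 0, 0, 0, 0, 0, 0, 0, 0, 0]
  squeeze: 60

```text
clock: 4.72
tcp_pos: [0.5192, -0.0445, 0.0958]
orientation: [-0.0, 0.998, 0.06, 0.001]
ft_force: [-0.5, 2.2, 4.2]
finger_gap: 0.0154
grip_force: 60.2
```

```bash
python3 -c "
from h import *
pose()"
```

```text
t 4.72 tcp [ 0.5192 -0.0445  0.0958] psi 6.84 tilt 0.07 F [-0.5  2.2  4.2] T [ 0.33  0.13 -0.11] gap 0.0154 grip 60.2 q [ 0.19  0.53 -0.24  1.96  0.19  0.67 -1.62]
```

Request:
play_rows:
  rows: [0, 0, -0.03, -0.045, 0, 0, 0, -0.03, -0.045, 0, 0, 0, -0.03, -0.045, 0, 0, 0, -0.03, -0.045, 0, 0, 0, -0.03, -0.045, 0, 0, 0, -0.03, -0.045, 0, 0, 0, -0.03, -0.045, 0, 0, 0, -0.03, -0.045, 0, 0, 0, -0.03, -0.045, 0, 0, 0, -0.03, -0.045, 0, 0, 0, 0, 0, 0, 0, 0, 0, 0, 0]

```text
clock: 6.22
tcp_pos: [0.5176, -0.0428, 0.1077]
orientation: [-0.002, 0.721, 0.693, 0.0]
ft_force: [-5.0, 6.9, 9.0]
finger_gap: 0.0149
grip_force: 61.7
```

```bash
python3 -c "
from h import *
p,psi,_=pose()
# swing plan: rows for 2.0 rad about post, hand turns along
c=np.array([.530,-.1454]); r=p[:2]-c; print(r,np.hypot(*r))
a0=np.degrees(np.arctan2(r[1],r[0])); L=np.hypot(*r)
for n in (12,14,16):
  s=np.radians(114.6/n); dl=2*L*np.sin(s/2)
  # dir of chord i relative to tool: chord heading a-90-s/2 ; tool psi rotates equally
  h=np.radians(a0-90)-s/2; ps=np.radians(psi)
  w=dl*np.array([np.cos(h),np.sin(h)]); print(n,'tool',(w[0]*np.cos(ps)+w[1]*np.sin(ps))/.04,(w[0]*np.sin(ps)-w[1]*np.cos(ps))/.04,'tw',s/np.pi)
"
```

```text
t 6.22 tcp [ 0.5176 -0.0428  0.1077] psi 87.78 tilt 0.18 F [-5.   6.9  9. ] T [ 1.22  1.34 -0.77] gap 0.0149 grip 61.7 q [ 0.46  0.57 -0.6   1.94  0.46  0.76 -0.44]
[-0.01238232  0.10255651] 0.10330130934331609
12 tool 0.03248516847496007 0.4287267572021375 tw 0.05305555555555555
14 tool 0.032227338349352014 0.3672353464806145 tw 0.045476190476190476
16 tool 0.03107319124538708 0.3211303500004706 tw 0.03979166666666666
```

Request:
play_rows:
  rows: [0.03, 0.358, 0, 0.0455, 0, 0.03, 0.358, 0, 0.0455, 0, 0.03, 0.358, 0, 0.0455, 0, 0.03, 0.358, 0, 0.0455, 0, 0.03, 0.358, 0, 0.0455, 0, 0.03, 0.358, 0, 0.0455, 0, 0.03, 0.358, 0, 0.0455, 0]

```text
clock: 7.1
tcp_pos: [0.6088, -0.0797, 0.1077]
orientation: [-0.001, 0.965, 0.261, 0.0]
ft_force: [-1.9, 4.2, 3.9]
finger_gap: 0.0148
grip_force: 60.2
```

```bash
cat >> h.py <<'E'
def dav():
    p,psi,_=pose(); r=p[:2]-np.array([.530,-.1454]); print('davit',np.radians(96.6)-np.arctan2(r[1],r[0]),'L',np.hypot(*r),'bar rel arm',psi-np.degrees(np.arctan2(r[1],r[0]))+90)
E
python3 -c "
from h import *
dav()"
```

```text
t 7.1 tcp [ 0.6088 -0.0797  0.1077] psi 30.26 tilt 0.1 F [-1.9  4.2  3.9] T [ 0.66  0.55 -0.22] gap 0.0148 grip 60.2 q [ 0.3   0.65 -0.33  1.71  0.27  0.83 -1.2 ]
davit 0.9907224056183384 L 0.10255974529616058 bar rel arm 80.4288305642392
```

Request:
play_rows:
  rows: [0.03, 0.358, 0, 0.0455, 0, 0.03, 0.358, 0, 0.0455, 0, 0.03, 0.358, 0, 0.0455, 0, 0.03, 0.358, 0, 0.0455, 0, 0.03, 0.358, 0, 0.0455, 0, 0.03, 0.358, 0, 0.0455, 0, 0.03, 0.358, 0, 0.0455, 0, 0.01, 0.1, 0, 0.01, 0, 0, 0, 0, 0, 0, 0, 0, 0, 0, 0]

```text
clock: 8.35
tcp_pos: [0.6265, -0.1781, 0.1079]
orientation: [-0.001, 0.969, -0.246, 0.001]
ft_force: [4.3, 3.6, 1.3]
finger_gap: 0.015
grip_force: 59.9
```

```bash
python3 -c "
from h import *
dav()"
```

```text
t 8.35 tcp [ 0.6265 -0.1781  0.1079] psi -28.48 tilt 0.2 F [4.3 3.6 1.3] T [ 0.92 -0.75 -0.12] gap 0.015 grip 59.9 q [ 0.26  0.68 -0.07  1.62  0.06  0.84 -1.91]
davit 2.012519678989677 L 0.10190263082370597 bar rel arm 80.22610049690823
```

Request:
play_rows:
  rows: [0, 0, 0, 0, 0.4, 0, 0, 0, 0, 0.4, 0, 0, -0.3, 0, 0.4, 0, 0, -0.75, 0, 0.4, 0, 0, -0.75, 0, 0.4, 0, 0, -0.75, 0, 0.4, -0.48, -0.69, 0, 0, 0.4, -0.48, -0.69, 0, 0, 0.4, -0.48, -0.69, 0, 0, 0.4, -0.48, -0.69, 0, 0, 0.4, -0.48, -0.69, 0, 0, 0.4, -0.48, -0.69, 0, 0, 0.4, -0.48, -0.69, 0, 0, 0.4, -0.48, -0.69, 0, 0, 0.4, -0.48, -0.69, 0, 0, 0.4, -0.48, -0.69, 0, 0, 0.4, -0.48, -0.69, 0, 0, 0.4, -0.48, -0.69, 0, 0, 0.4]

```text
clock: 10.6
tcp_pos: [0.5813, 0.2221, 0.2101]
orientation: [0.0, 0.969, -0.247, 0.0]
ft_force: [-0.1, 0.1, -0.3]
finger_gap: 0.0342
grip_force: 0.0
```

Request:
play_rows:
  rows: [0, 0, 0, -0.055, 0.4, 0, 0, 0, -0.055, 0.4, 0, 0, 0, -0.055, 0.4, 0, 0, 0, -0.055, 0.4, 0, 0, 0, -0.055, 0.4, 0, 0, 0, -0.055, 0.4, 0, 0, 0, -0.055, 0.4, 0, 0, 0, -0.055, 0.4, 0, 0, 0, -0.055, 0.4, 0, 0, 0, -0.055, 0.4, 0, 0, 0, 0, 0.4]

```text
clock: 11.98
tcp_pos: [0.5815, 0.2209, 0.2098]
orientation: [0.0, 0.818, 0.575, 0.0]
ft_force: [-0.1, -0.0, 0.1]
finger_gap: 0.0343
grip_force: 0.0
```

```bash
python3 - <<'E'
from h import *
pose(); c=manip.get_calibration("wrist"); print(c["position"])
img,d,W=cloud("wrist"); save("w2.png",img)
for r in manip.regions_of("scissors","wrist"):
    k=r["region"]; print(r["confidence"],np.round(r["position"]),np.nanmedian(W[k],0).round(3),np.median(img[k],0))
x,y,h=W[...,0],W[...,1],W[...,2]
s=(abs(x-.588)<.075)&(abs(y-.23)<.075)&(h>.004)&(h<.03)
n,l,st,c=cv2.connectedComponentsWithStats(s.astype(np.uint8)); i=1+st[1:,4].argmax(); k=l==i
q=W[k]; b=img[k].mean(1); print(k.sum(),c[i])
br=b>165; B=q[br][:,:2]
rect=cv2.minAreaRect(B.astype(np.float32)*1000); print('bright',br.sum(),B.mean(0),rect)
ctr=B.mean(0); ev,V=np.linalg.eigh(np.cov((B-ctr).T)); a=V[:,1]; a*=np.sign((ctr-q[~br][:,:2].mean(0))@a); p=np.array([-a[1],a[0]])
print('ang blade',np.degrees(np.arctan2(a[1],a[0])))
t=(q[:,:2]-ctr)@a; w=(q[:,:2]-ctr)@p; print(t.min(),t.max(),w.min(),w.max(),'origin',ctr+a*(np.percentile(t,99.5)-.047),ctr+a*(np.percentile(t,.5)+.056)+p*(np.percentile(w,.5)+np.percentile(w,99.5))/2)
hi=q[q[:,2]>.0105]; print('waist',len(hi),cv2.minAreaRect(hi[:,:2].astype(np.float32)*1000),np.median(hi,0))
E
```

```text
t 11.97 tcp [0.5815 0.2209 0.2098] psi 70.24 tilt 0.03 F [-0.1 -0.   0.1] T [ 0.02  0.02 -0.02] gap 0.0343 grip 0.0 q [-0.05  0.57 -0.54  1.61  0.33  1.05 -1.04]
[0.61023518 0.29760393 0.35250869]
0.95 [433. 232.] [0.674 0.15  0.007] [ 26. 218. 217.]
0.91 [445.  12.] [0.726 0.331 0.008] [254. 184. 228.]
0.78 [317. 169.] [0.587 0.243 0.007] [129. 127. 137.]
1515 [320.9980198 154.8640264]
bright 0 [nan nan] ((0.0, 0.0), (0.0, 0.0), 0.0)
ang blade nan
nan nan nan nan origin [nan nan] [nan nan]
waist 0 ((0.0, 0.0), (0.0, 0.0), 0.0) [nan nan nan]<stdin>:11: RuntimeWarning: Mean of empty slice.
  ret = um.true_divide(
<stdin>:12: RuntimeWarning: Mean of empty slice.
  avg = a.mean(axis, **keepdims_kw)
<stdin>:12: RuntimeWarning: Degrees of freedom <= 0 for slice
  c *= np.true_divide(1, fact)
  c *= np.true_divide(1, fact)
  return _methods._mean(a, axis=axis, dtype=dtype,
```

View pics/w2.png

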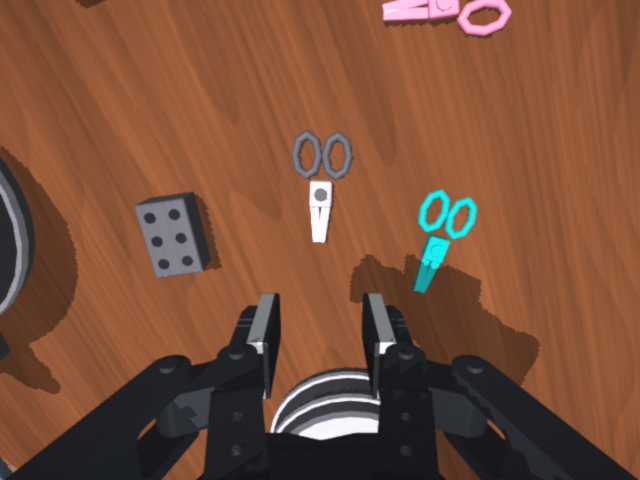

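```bash
python3 - <<'E'
from h import *
img,d,W=cloud("wrist"); pose(); I=img.astype(int); win=np.zeros((480,640),bool); win[125:255,285:360]=1
gray=(I.max(2)-I.min(2)<35)&win
br=gray&(I.min(2)>190); 
def st(m,t):
    q=W[m]; print(t,m.sum(),np.nanmedian(q,0).round(4),[np.round(v,1) for v in cv2.minAreaRect(q[:,:2].astype(np.float32)*1000)])
st(gray,'all'); st(br,'bright')
rivet=gray&~br; rivet[:182]=0; rivet[:,:310]=0; rivet[:,332:]=0; rivet[207:]=0; st(rivet,'rivet'); 
rings=gray&~br; rings[180:]=0; st(rings,'rings')
for v in (184,190,196,202,208,220,235): 
    u=np.where(gray[v])[0]; print(v,u.min(),u.max(),W[v,u.min()].round(4),W[v,u.max()].round(4))
v,u=np.where(br); print(v.min(),v.max())
E
```

```text
t 12.12 tcp [0.5814 0.2212 0.2096] psi 70.17 tilt 0.03 F [-0.6  0.  -0.8] T [-0.01  0.01  0.02] gap 0.0341 grip 0.0 q [-0.06  0.57 -0.54  1.61  0.33  1.05 -1.04]
all 2772 [0.5861 0.2411 0.0075] [array([577.5, 231.9]), array([98.5, 48.1]), np.float64(58.1)]
bright 930 [0.5769 0.2105 0.0101] [array([577.6, 209.1]), array([58.4, 18.3]), np.float64(69.7)]
rivet 160 [0.5852 0.2253 0.014 ] [array([nan, nan]), array([0., 0.]), np.float64(0.0)]
rings 1550 [0.5965 0.2578 0.0066] [array([599.6, 255.9]), array([36.4, 48.4]), np.float64(54.8)]
184 310 332 [0.5784 0.2375 0.0115] [ 5.965e-01  2.285e-01 -5.000e-04]
190 310 332 [0.5764 0.2322 0.0104] [0.5947 0.2235 0.0011]
196 309 331 [0.5736 0.2274 0.0109] [0.5919 0.2184 0.0009]
202 309 331 [0.5717 0.2221 0.0106] [ 5.899e-01  2.126e-01 -5.000e-04]
208 310 330 [0.5704 0.2163 0.0098] [0.5872 0.208  0.0018]
220 311 328 [0.5673 0.2052 0.0098] [ 5.814e-01  1.969e-01 -4.000e-04]
235 312 326 [0.563  0.1907 0.0088] [5.745e-01 1.835e-01 3.000e-04]
182 242
```

Request:
play_rows:
  rows: [0.09, 0.02, 0.4, 0, 0.4, 0, 0, 0.8, 0, 0.4, 0, 0, 0.8, 0, 0.4, 0, 0, 0.8, 0, 0.4, 0, 0, 0.8, 0, 0.4, 0, 0, 0.6, 0, 0.4, 0, 0, 0.4, 0, 0.4, 0, 0, 0.2, 0, 0.4, 0, 0, 0.15, 0, 0.4, 0, 0, 0.1, 0, 0.4, 0, 0, 0, 0, 0.4]
  squeeze: 40

```text
clock: 13.5
tcp_pos: [0.5834, 0.2246, 0.0075]
orientation: [0.0, 0.817, 0.576, 0.0]
ft_force: [-0.2, 0.2, -0.6]
finger_gap: 0.0344
grip_force: 0.0
```

```bash
python3 - <<'E'
from h import *
pose()
E
```

```text
t 13.5 tcp [0.5834 0.2246 0.0075] psi 70.36 tilt 0.02 F [-0.2  0.2 -0.6] T [ 0.02 -0.03 -0.01] gap 0.0344 grip 0.0 q [-0.14  0.84 -0.43  1.7   0.49  0.72 -1.16]
```

Request:
play_rows:
  rows: [0, 0, 0.1, 0, 0.4, 0, 0, 0, 0, 0, 0, 0, 0, 0, 0, 0, 0, 0, 0, 0, 0, 0, 0, 0, 0]
  squeeze: 40

```text
clock: 14.12
tcp_pos: [0.5832, 0.2246, 0.0033]
orientation: [0.0, 0.817, 0.576, -0.0]
ft_force: [0.2, 0.3, 0.2]
finger_gap: 0.0187
grip_force: 39.6
```

```bash
python3 - <<'E'
from h import *
pose()
E
```

```text
t 14.12 tcp [0.5832 0.2246 0.0033] psi 70.36 tilt 0.0 F [0.2 0.3 0.2] T [-0.04 -0.   -0.  ] gap 0.0187 grip 39.6 q [-0.14  0.84 -0.42  1.7   0.49  0.71 -1.16]
```

Request:
play_rows:
  rows: [0, 0, -0.2, 0, 0, 0, 0, -0.6, 0, 0, 0, 0, -0.8, 0, 0, 0, 0, -0.8, 0, 0, 0, 0, -0.8, 0, 0, 0, 0, -0.4, 0, 0, -0.4, 0.04, 0, 0, 0, -0.7, 0.075, 0, 0, 0, -0.7, 0.075, 0, 0, 0, -0.7, 0.075, 0, 0, 0, -0.7, 0.075, 0, 0, 0, -0.7, 0.075, 0, 0, 0, -0.7, 0.075, 0, 0, 0, -0.7, 0.075, 0, 0, 0, -0.7, 0.075, 0, 0, 0, -0.7, 0.075, 0, 0, 0, -0.3, 0.035, 0, 0, 0, 0, 0, 0, 0, 0]

```text
clock: 16.38
tcp_pos: [0.5166, -0.0501, 0.1467]
orientation: [-0.0, 0.818, 0.575, -0.001]
ft_force: [-0.5, 1.4, -0.8]
finger_gap: 0.0186
grip_force: 39.5
```

```bash
python3 - <<'E'
from h import *
img,d,W=cloud("scene")
go(.517,-.049,.016)
x,y,h=W[...,0],W[...,1],W[...,2]
save("s2.png",cv2.resize(img[150:340,180:400],(800,690))[:600])
E
```

```text
t 16.43 tcp [ 0.5171 -0.0488  0.1469] psi 70.35 tilt 0.05 F [-0.1 -0.4 -1.9] T [ 0.    0.02 -0.01] gap 0.0185 grip 39.5 q [ 0.42  0.49 -0.53  1.93  0.33  0.81 -0.62]
total tool shift units [-7.000e-03  2.000e-03  3.274e+00] twist units None
```

View pics/s2.png

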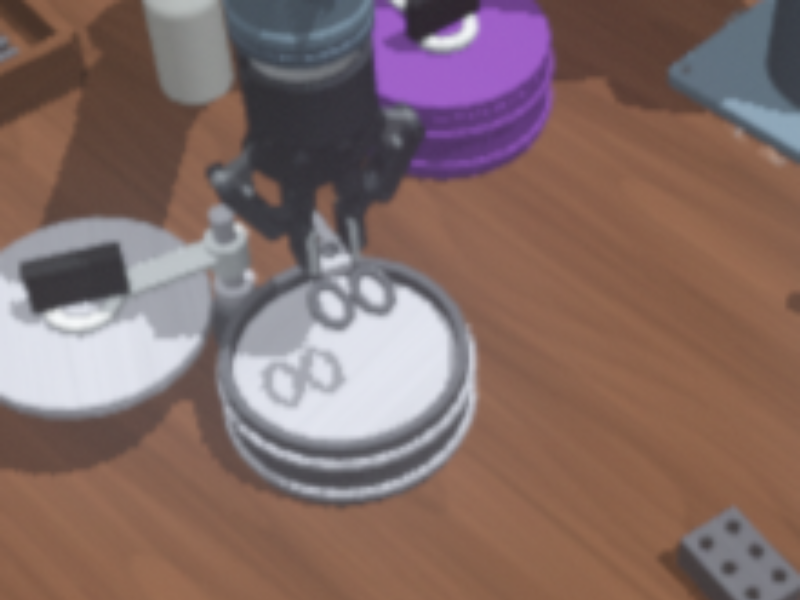

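Request:
play_rows:
  rows: [0, 0, 0.3, 0, 0, 0, 0, 0.6, 0, 0, 0, 0, 0.6, 0, 0, 0, 0, 0.6, 0, 0, 0, 0, 0.4, 0, 0, 0, 0, 0.3, 0, 0, 0, 0, 0.2, 0, 0, 0, 0, 0.15, 0, 0, 0, 0, 0.08, 0, 0, 0, 0, 0.04, 0, 0, 0, 0, 0, 0, 0]

```text
clock: 17.8
tcp_pos: [0.5175, -0.0492, 0.0166]
orientation: [0.0, 0.817, 0.576, 0.0]
ft_force: [0.1, -0.0, -0.7]
finger_gap: 0.0187
grip_force: 39.5
```

```bash
python3 - <<'E'
from h import *
pose()
E
```

```text
t 17.8 tcp [ 0.5175 -0.0492  0.0166] psi 70.36 tilt 0.02 F [ 0.1 -0.  -0.7] T [ 0.01  0.02 -0.04] gap 0.0187 grip 39.5 q [ 0.32  0.7  -0.4   1.98  0.49  0.56 -0.76]
```

Request:
play_rows:
  rows: [0, 0, 0.03, 0, 0, 0, 0, 0.03, 0, 0, 0, 0, 0.02, 0, 0, 0, 0, 0, 0, 0]

```text
clock: 18.3
tcp_pos: [0.5174, -0.0492, 0.0133]
orientation: [0.0, 0.817, 0.576, -0.0]
ft_force: [-0.4, -0.2, -0.9]
finger_gap: 0.0189
grip_force: 39.5
```

```bash
python3 - <<'E'
from h import *
pose()
E
```

```text
t 18.3 tcp [ 0.5174 -0.0492  0.0133] psi 70.36 tilt 0.0 F [-0.4 -0.2 -0.9] T [-0.05  0.02 -0.03] gap 0.0189 grip 39.5 q [ 0.32  0.7  -0.39  1.98  0.49  0.55 -0.76]
```

Request:
play_rows:
  rows: [0, 0, 0.015, 0, 0, 0, 0, 0.01, 0, 0, 0, 0, 0, 0, 0]

```text
clock: 18.68
tcp_pos: [0.5174, -0.0493, 0.0132]
orientation: [0.0, 0.817, 0.576, -0.0]
ft_force: [-3.5, -0.6, 12.6]
finger_gap: 0.0189
grip_force: 41.0
```

```bash
python3 - <<'E'
from h import *
pose()
E
```

```text
t 18.68 tcp [ 0.5174 -0.0493  0.0132] psi 70.36 tilt 0.04 F [-3.5 -0.6 12.6] T [-0.08  0.89 -0.02] gap 0.0189 grip 41.0 q [ 0.31  0.7  -0.39  1.98  0.49  0.55 -0.76]
```

Request:
play_rows:
  rows: [0, 0, -0.015, 0, 0, 0, 0, 0, 0, 0.35, 0, 0, 0, 0, 0.4, 0, 0, 0, 0, 0.4, 0, 0, -0.1, 0, 0.4, 0, 0, -0.3, 0, 0.4, 0, 0, -0.7, 0, 0.4, 0, 0, -0.8, 0, 0.4, 0, 0, -0.8, 0, 0.4, 0, 0, -0.8, 0, 0.4, 0, 0, -0.8, 0, 0.4, 0, 0, -0.3, 0, 0.4, 0, 0, 0, 0, 0.4]

```text
clock: 20.3
tcp_pos: [0.5177, -0.0493, 0.1975]
orientation: [0.001, 0.817, 0.576, 0.0]
ft_force: [-0.4, 0.1, -0.6]
finger_gap: 0.0342
grip_force: 0.0
```

```bash
python3 - <<'E'
from h import *
img,d,W=cloud("wrist"); save("w3.png",img); pose()
for r in manip.regions_of("scissors","wrist"):
    k=r["region"]; print(r["confidence"],np.round(r["position"]),np.nanmedian(W[k],0).round(3),np.nanpercentile(W[k],[5,95],axis=0).round(3))
x,y,h=W[...,0],W[...,1],W[...,2]
m=(h>.128)&(h<.145)&(abs(x-.626)<.06)&(abs(y+.176)<.06); q=W[m]; print(m.sum(),q.mean(0) if m.sum() else 0, cv2.minAreaRect(q[:,:2].astype(np.float32)*1000) if m.sum() else 0)
# rise .011->cap bar
go(.6265,-.1765,.2,-28.3)
E
```

```text
t 20.35 tcp [ 0.517  -0.0493  0.1965] psi 70.36 tilt 0.03 F [-0.3 -0.2  0.3] T [ 0.03  0.03 -0.02] gap 0.0338 grip 0.0 q [ 0.46  0.42 -0.56  1.89  0.28  0.91 -0.58]
2498 [ 0.62654807 -0.17391469  0.1354569 ] ((625.5348510742188, -176.57167053222656), (17.389436721801758, 64.57910919189453), 61.41329574584961)
t 20.4 tcp [ 0.5166 -0.0493  0.196 ] psi 70.36 tilt 0.09 F [-0.8  0.1 -0.3] T [-0.04  0.02  0.03] gap 0.0338 grip 0.0 q [ 0.46  0.42 -0.56  1.89  0.28  0.91 -0.58]
total tool shift units [-2.072  3.655 -0.105] twist units 0.5481
```

View pics/w3.png

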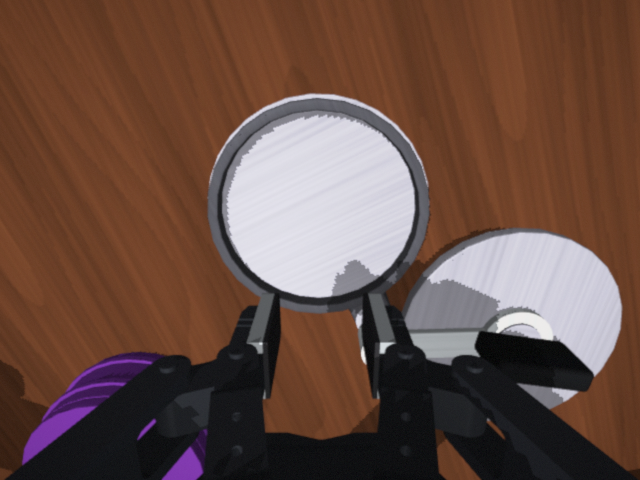

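```bash
python3 - <<'E'
from h import *
for c in("scene","side","wrist"):
    img,d,W=cloud(c)
    for r in manip.regions_of("scissors",c):
        k=r["region"]; print(c,round(r["confidence"],2),np.round(r["position"]),np.nanmedian(W[k],0).round(3),np.median(img[k],0))
    x,y,h=W[...,0],W[...,1],W[...,2]; m=np.hypot(x-.5185,y+.0454)<.068
    print(c,m.sum(),np.percentile(h[m],[1,5,25,50,75,95,99]).round(4))
    if c=="scene": save("s3.png",cv2.resize(img[100:340,160:480],(800,600)))
E
```

```text
scene 0.78 [329. 436.] [0.741 0.338 0.008] [229. 171. 197.]
scene 0.6 [286. 356.] [0.673 0.159 0.008] [102.  195.  195.5]
scene 12840 [0.0496 0.0513 0.3038 0.4892 0.5626 0.5989 0.6085]
side 0.6 [378. 212.] [0.673 0.142 0.007] [ 71.  188.5 185. ]
side 0.46 [383. 167.] [0.75  0.329 0.006] [237.  152.5 184. ]
side 6256 [0.0465 0.0489 0.2252 0.3873 0.5233 0.5977 0.6197]
wrist 0.65 [534. 304.] [ 0.638 -0.15   0.089] [200. 199. 212.]
wrist 76767 [0.05   0.0506 0.0519 0.253  0.2717 0.2812 0.2852]
```

View pics/s3.png

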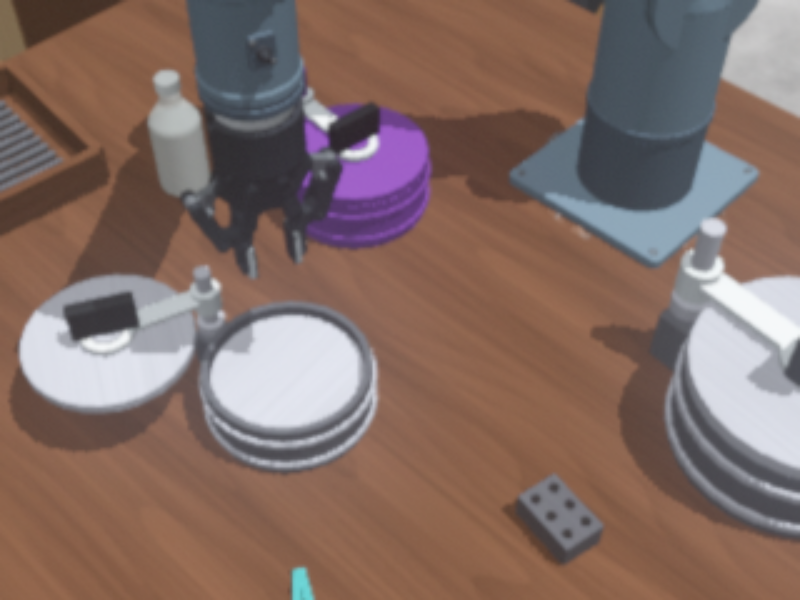

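The medium surface in the drum (about 40 mm above the floor, seen at image (285,370)) hides the scissors. I'll confirm by touch that they lie there.

Request:
play_rows:
  rows: [0, 0, 0.4, 0, 0.4, 0, 0, 0.8, 0, 0.4, 0, 0, 0.8, 0, 0.4, 0, 0, 0.8, 0, 0.4, 0, 0, 0.7, 0, 0.4, 0, 0, 0.5, 0, 0.4, 0, 0, 0.3, 0, 0.4, 0, 0, 0.16, 0, 0.4, 0, 0, 0.07, 0, 0.4, 0, 0, 0, 0, 0.4, 0, 0, 0, 0, 0, 0, 0, 0, 0, 0, 0, 0, 0, 0, 0]
  squeeze: 20

```text
clock: 22.32
tcp_pos: [0.5179, -0.0493, 0.0163]
orientation: [0.0, 0.817, 0.576, 0.0]
ft_force: [-0.3, -0.5, 6.7]
finger_gap: 0.0189
grip_force: 22.9
```

```bash
python3 - <<'E'
from h import *
pose()
E
```

```text
t 22.32 tcp [ 0.5179 -0.0493  0.0163] psi 70.35 tilt 0.06 F [-0.3 -0.5  6.7] T [-0.07  0.2   0.02] gap 0.0189 grip 22.9 q [ 0.32  0.7  -0.4   1.98  0.49  0.56 -0.76]
```

Request:
play_rows:
  rows: [0, 0, 0, 0, 0, 0, 0, 0, 0, 0]

```text
clock: 22.58
tcp_pos: [0.5179, -0.0493, 0.0163]
orientation: [0.0, 0.817, 0.576, 0.0]
ft_force: [-1.1, -0.9, 5.8]
finger_gap: 0.0192
grip_force: 22.9
```

```bash
python3 - <<'E'
from h import *
pose()
E
```

```text
t 22.57 tcp [ 0.5179 -0.0493  0.0163] psi 70.36 tilt 0.06 F [-1.1 -0.9  5.8] T [-0.05  0.24  0.02] gap 0.0192 grip 22.9 q [ 0.32  0.7  -0.4   1.98  0.49  0.56 -0.76]
```

Request:
play_rows:
  rows: [0, 0, 0, 0, 0.4, 0, 0, 0, 0, 0.4, 0, 0, 0, 0, 0.4, 0, 0, -0.1, 0, 0.4, 0, 0, -0.3, 0, 0.4, 0, 0, -0.7, 0, 0.4, 0, 0, -0.8, 0, 0.4, 0, 0, -0.8, 0, 0.4, 0, 0, -0.8, 0, 0.4, 0, 0, -0.8, 0, 0.4, 0, 0, -0.3, 0, 0.4, -0.35, 0.605, 0, 0, 0.4, -0.35, 0.605, 0, 0, 0.4, -0.35, 0.605, 0, 0, 0.4, -0.35, 0.605, 0, 0, 0.4, -0.35, 0.605, 0, 0, 0.4, -0.35, 0.605, 0, 0, 0.4]

```text
clock: 24.7
tcp_pos: [0.6259, -0.1777, 0.199]
orientation: [-0.0, 0.817, 0.576, -0.0]
ft_force: [0.3, -0.1, -0.2]
finger_gap: 0.0339
grip_force: 0.0
```

Request:
play_rows:
  rows: [0, 0, 0, 0.055, 0.4, 0, 0, 0, 0.055, 0.4, 0, 0, 0, 0.055, 0.4, 0, 0, 0, 0.055, 0.4, 0, 0, 0, 0.055, 0.4, 0, 0, 0, 0.055, 0.4, 0, 0, 0, 0.055, 0.4, 0, 0, 0, 0.055, 0.4, 0, 0, 0, 0.055, 0.4, 0, 0, 0, 0.055, 0.4, 0, 0, 0, 0, 0.4]
  squeeze: 60

```text
clock: 26.08
tcp_pos: [0.6255, -0.1769, 0.1992]
orientation: [0.0, 0.969, -0.246, -0.001]
ft_force: [0.5, 0.6, 0.1]
finger_gap: 0.0342
grip_force: 0.0
```

```bash
python3 - <<'E'
from h import *
go(.6262,-.177,.108,-28.4)
E
```

```text
t 26.07 tcp [ 0.6255 -0.1769  0.1992] psi -28.53 tilt 0.07 F [0.5 0.6 0.1] T [-0.03  0.04  0.05] gap 0.0342 grip 0.0 q [ 0.28  0.57 -0.11  1.56  0.07  1.01 -1.92]
total tool shift units [ 0.019 -0.007  2.279] twist units -0.0007
```

Request:
play_rows:
  rows: [0.02, 0, 0.4, 0, 0.4, 0, 0, 0.6, 0, 0.4, 0, 0, 0.6, 0, 0.4, 0, 0, 0.4, 0, 0.4, 0, 0, 0.2, 0, 0.4, 0, 0, 0.08, 0, 0.4, 0, 0, 0, 0, 0, 0, 0, 0, 0, 0, 0, 0, 0, 0, 0, 0, 0, 0, 0, 0]
  squeeze: 60

```text
clock: 27.32
tcp_pos: [0.6271, -0.1776, 0.109]
orientation: [-0.0, 0.969, -0.247, 0.001]
ft_force: [0.5, 0.1, 0.2]
finger_gap: 0.0152
grip_force: 59.9
```

```bash
python3 - <<'E'
from h import *
dav()
# reverse chord in tool axes for ccw step s
p,psi,_=pose(); a0=np.degrees(np.arctan2(p[1]+.1454,p[0]-.53)); s=np.radians(114.6/14); L=.1015
h=np.radians(a0+90-psi)+s/2; dl=2*L*np.sin(s/2)/.04
print('tool',dl*np.cos(h),-dl*np.sin(h))
E
```

```text
t 27.32 tcp [ 0.6271 -0.1776  0.109 ] psi -28.64 tilt 0.07 F [0.5 0.1 0.2] T [-0.02 -0.03 -0.04] gap 0.0152 grip 59.9 q [ 0.28  0.68 -0.1   1.61  0.09  0.85 -1.93]
davit 2.0061928604957076 L 0.10231482207215449 bar rel arm 79.7090623154883
t 27.32 tcp [ 0.6271 -0.1776  0.109 ] psi -28.64 tilt 0.07 F [0.5 0.1 0.2] T [-0.02 -0.03 -0.04] gap 0.0152 grip 59.9 q [ 0.28  0.68 -0.1   1.61  0.09  0.85 -1.93]
tool -0.08998083648011758 -0.35086416899058465
```

Request:
play_rows:
  rows: [-0.09, -0.35, 0, -0.0455, 0, -0.09, -0.35, 0, -0.0455, 0, -0.09, -0.35, 0, -0.0455, 0, -0.09, -0.35, 0, -0.0455, 0, -0.09, -0.35, 0, -0.0455, 0, -0.09, -0.35, 0, -0.0455, 0, -0.09, -0.35, 0, -0.0455, 0]

```text
clock: 28.2
tcp_pos: [0.6099, -0.0811, 0.1092]
orientation: [-0.0, 0.968, 0.25, 0.001]
ft_force: [-0.2, 1.0, 1.9]
finger_gap: 0.015
grip_force: 60.1
```

```bash
python3 - <<'E'
from h import *
dav()
E
```

```text
t 28.2 tcp [ 0.6099 -0.0811  0.1092] psi 28.95 tilt 0.12 F [-0.2  1.   1.9] T [ 0.16  0.01 -0.17] gap 0.015 grip 60.1 q [ 0.31  0.65 -0.36  1.71  0.29  0.83 -1.24]
davit 1.0082356767429386 L 0.10256748325696795 bar rel arm 80.11592290765887
```

Seven more plus a small push to the stop.

Request:
play_rows:
  rows: [-0.09, -0.35, 0, -0.0455, 0, -0.09, -0.35, 0, -0.0455, 0, -0.09, -0.35, 0, -0.0455, 0, -0.09, -0.35, 0, -0.0455, 0, -0.09, -0.35, 0, -0.0455, 0, -0.09, -0.35, 0, -0.0455, 0, -0.09, -0.35, 0, -0.0455, 0, -0.01, -0.07, 0, -0.006, 0, 0, 0, 0, 0, 0, 0, 0, 0, 0, 0]

```text
clock: 29.45
tcp_pos: [0.5172, -0.0429, 0.1093]
orientation: [-0.0, 0.725, 0.689, 0.002]
ft_force: [-0.4, 6.0, 5.1]
finger_gap: 0.0153
grip_force: 60.4
```

```bash
python3 - <<'E'
from h import *
dav()
E
```

```text
t 29.45 tcp [ 0.5172 -0.0429  0.1093] psi 87.14 tilt 0.19 F [-0.4  6.   5.1] T [ 1.31  0.2  -0.29] gap 0.0153 grip 60.4 q [ 0.49  0.58 -0.63  1.95  0.47  0.77 -0.46]
davit -0.009075013285265277 L 0.10328057737506195 bar rel arm 80.01764220653315
```

Request:
play_rows:
  rows: [0, 0, 0.03, 0.045, 0, 0, 0, 0.03, 0.045, 0, 0, 0, 0.03, 0.045, 0, 0, 0, 0.03, 0.045, 0, 0, 0, 0.03, 0.045, 0, 0, 0, 0.03, 0.045, 0, 0, 0, 0.03, 0.045, 0, 0, 0, 0.03, 0.045, 0, 0, 0, 0.03, 0.045, 0, 0, 0, 0.03, 0.045, 0, 0, 0, 0, 0.01, 0, 0, 0, 0, 0, 0]

```text
clock: 30.95
tcp_pos: [0.5205, -0.0446, 0.0976]
orientation: [0.0, 0.999, 0.039, 0.004]
ft_force: [8.0, 0.2, -4.5]
finger_gap: 0.0152
grip_force: 60.2
```

```bash
python3 - <<'E'
from h import *
dav()
E
```

```text
t 30.95 tcp [ 0.5205 -0.0446  0.0976] psi 4.5 tilt 0.47 F [ 8.   0.2 -4.5] T [ 0.14 -1.83  0.8 ] gap 0.0152 grip 60.2 q [ 0.21  0.53 -0.26  1.97  0.21  0.67 -1.68]
davit 0.021160413350727048 L 0.10124598830484585 bar rel arm -0.8854695166968014
```

Request:
play_rows:
  rows: [0, 0, 0, 0, 0.4, 0, 0, 0, 0, 0.4, 0, 0, 0, 0, 0.4, 0, 0, -0.3, 0, 0.4, 0, 0, -0.7, 0, 0.4, 0, 0, -0.8, 0, 0.4, 0, 0, -0.8, 0, 0.4, 0, 0, -0.8, 0, 0.4, 0, 0, 0, 0, 0.4]

```text
clock: 32.08
tcp_pos: [0.5182, -0.0453, 0.2356]
orientation: [0.0, 0.999, 0.037, 0.003]
ft_force: [0.5, 0.0, 0.3]
finger_gap: 0.0342
grip_force: 0.0
```

```bash
python3 - <<'E'
from h import *
img,d,W=cloud("wrist"); pose(); save("w4.png",img); x,y,h=W[...,0],W[...,1],W[...,2]
m=(h>.118)&(h<.14)&(abs(x-.53)<.12)&(abs(y+.06)<.12); n,l,s,c=cv2.connectedComponentsWithStats(m.astype(np.uint8))
for i in range(1,n):
    if s[i,4]>50:
        q=W[l==i]; r=cv2.minAreaRect(q[:,:2].astype(np.float32)*1000); print(c[i].round(),s[i,4],q.mean(0).round(4),[np.round(t,1) for t in r])
E
```

```text
t 32.12 tcp [ 0.5171 -0.0454  0.2339] psi 4.29 tilt 0.15 F [ 0.4 -0.1  0.5] T [-0.01  0.02 -0.01] gap 0.034 grip 0.0 q [ 0.26  0.33 -0.31  1.87  0.12  0.96 -1.61]
[319. 227.] 1995 [ 0.5216 -0.0451  0.1247] [array([519.8, -45.2]), array([63.5, 16. ]), np.float64(5.9)]
[465. 226.] 555 [ 0.5305 -0.1444  0.1269] [array([ 529.9, -145.3]), array([16.1, 15.8]), np.float64(31.4)]
```

View pics/w4.png

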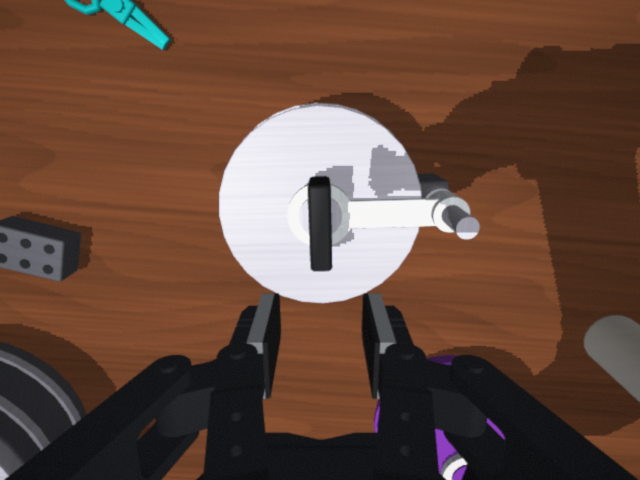

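The cap is tight but about 1.3 mm (0.013 rad) off the swing stop, so I'll nudge it home.

Request:
play_rows:
  rows: [0.03, 0, 0.4, -0.008, 0.4, 0, 0, 0.8, 0, 0.4, 0, 0, 0.8, 0, 0.4, 0, 0, 0.8, 0, 0.4, 0, 0, 0.4, 0, 0.4, 0, 0, 0.2, 0, 0.4, 0, 0, 0, 0, 0, 0, 0, 0, 0, 0, 0, 0, 0, 0, 0, -0.03, 0, 0, 0.002, 0, -0.03, 0, 0, 0.002, 0, -0.03, 0, 0, 0.002, 0, 0, 0, 0, 0, 0]

```text
clock: 33.75
tcp_pos: [0.517, -0.0452, 0.0972]
orientation: [0.0, 0.999, 0.042, 0.003]
ft_force: [7.8, 0.6, -9.7]
finger_gap: 0.0152
grip_force: 59.4
```

```bash
python3 - <<'E'
from h import *
dav()
E
```

```text
t 33.75 tcp [ 0.517  -0.0452  0.0972] psi 4.8 tilt 0.35 F [ 7.8  0.6 -9.7] T [ 0.44 -1.65  0.85] gap 0.0152 grip 59.4 q [ 0.21  0.53 -0.26  1.97  0.21  0.66 -1.68]
davit -0.013501413347386304 L 0.10102364422526927 bar rel arm -2.576013121212199
```

Request:
play_rows:
  rows: [0, 0, 0, 0, 0.4, 0, 0, 0, 0, 0.4, 0, 0, 0, 0, 0.4, 0, 0, -0.3, 0, 0.4, 0, 0, -0.7, 0, 0.4, 0, 0, -0.8, 0, 0.4, 0, 0, -0.8, 0, 0.4, 0, 0, -0.8, 0, 0.4, 0, 0, 0, 0, 0.4]

```text
clock: 34.88
tcp_pos: [0.5159, -0.0456, 0.2356]
orientation: [0.0, 0.999, 0.041, 0.003]
ft_force: [-0.5, -0.1, -0.9]
finger_gap: 0.0342
grip_force: 0.0
```

```bash
python3 - <<'E'
from h import *
img,d,W=cloud("wrist"); pose(); x,y,h=W[...,0],W[...,1],W[...,2]
m=(h>.118)&(h<.14)&(abs(x-.53)<.12)&(abs(y+.06)<.12); n,l,s,c=cv2.connectedComponentsWithStats(m.astype(np.uint8))
for i in range(1,n):
    if s[i,4]>50:
        q=W[l==i]; r=cv2.minAreaRect(q[:,:2].astype(np.float32)*1000); print(c[i].round(),q.mean(0).round(4),[np.round(t,1) for t in r])
E
```

```text
t 34.92 tcp [ 0.5147 -0.0457  0.2339] psi 4.65 tilt 0.15 F [ 0.   0.1 -1. ] T [0.   0.06 0.04] gap 0.0338 grip 0.0 q [ 0.26  0.32 -0.31  1.87  0.12  0.96 -1.6 ]
[319. 224.] [ 0.5212 -0.0451  0.1248] [array([519.3, -45.3]), array([63.7, 16. ]), np.float64(6.3)]
[465. 224.] [ 0.5305 -0.1443  0.127 ] [array([ 529.9, -145.2]), array([16.4, 15.6]), np.float64(48.7)]
```

Cap is tight and at the stop (6.3° against 6.6° at the start, within noise), the same height as before.

```bash
python3 -c "
from plant import manip
print(manip.close_job())"
```

```text
the job is handed in; nothing more can be done
None
```

The scissors are lying on the small steel drum's floor and the cap is swung back and screwed tight; the job was handed in at about 35 s. The drum's contents hide the scissors, so I confirmed they were there by gripping them again rather than by camera. I didn't touch the block, bottle or hammer.

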